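Lock the colour reference plate onto the cell-sorting jig

ROBOT

A 6-joint arm with a two-finger parallel gripper is mounted at the origin on the work surface. World frame = base frame: x ahead of the robot, y to its left, z up, the work surface at z = 0. Lengths are in m, angles in rad, forces in N, time in s.
With the tool pointing down it reaches from about 0.25 to 0.775 m from the base axis. Payload 4 kg.
Tool frame: the origin (TCP) lies at the very end of the fingers, on their centre line; the grasp point (between the pads) lies 19 mm behind it (robot.pinch_z is the distance from the TCP to the grasp point, in m); z points along the fingers, y is the line along which they close (so a half turn about z gives the same grasp; the last joint's range is limited). The gripper opens to 94 mm and grips with 3 to 60 N. Pads are 16 mm wide; open, the fingers measure 119 mm over their backs; the gripper's body (75 mm by 177 mm) begins 78 mm behind the grasp point.
Start: joints at [-1.384, 0.087, 1.371, -0, 1.684, -0.103], TCP at [0.157, -0.527, 0.206] pointing down, gripper open.
Joint ranges: [-3.1, 3.1], [-0.76, 2.03], [0.27, 2.55], [-1.08, 4.22], [0.17, 2.65], [-2.57, 2.57]. Speed limits (rad/s): [2.79, 2.79, 3.14, 3.14, 3.14, 3.14].

INTERFACE

Orientations are given as [roll, pitch, yaw] about the fixed x, y, z axes, in that order (R = Rz(yaw) Ry(pitch) Rx(roll)).
In Python, from bench import robot gives the robot as it stands.
- The arm moves only by the tool arm_command, never from a script. Its argument "targets" is one flat list of numbers, 7 for each row, row after row: the turn, a rotation vector about the tool's x, y, z in degrees, then the shift along the tool's x, y, z in mm, then the closure, from -1 (fully open) to 1 (shut). In form: [ax, ay, az, x, y, z, hand, ax, ay, az, x, y, z, hand, ...]. A call has 1 to 20 rows; each row is the pose to reach, as a shift and turn from the pose commanded when the call began, along the tool's axes at that moment; what a row does not reach only later rows make up. A row lasts 1/10 s, in which the tool goes at most 50 mm and 8.59 degrees, less where a joint would pass 70% of its speed; a pose out of reach is approached as far as the arm can. A call with a gripper value outside its range is refused whole. The fingers move at their own pace and stop on an object; the grip force is fixed at half the most. Time passes only in rows, so rows that repeat a pose let the fingers close. It gives the time, the measured TCP pose, the force, the opening and the grip force at its end, in the units of the state.
- robot.get_obs(): the state, without advancing time (a new reading comes with each control period).
- robot.snapshot(name): name is "scene" or "top" or "wrist"; returns a dict with "color" (420x560x3 uint8, red, green, blue), "range_z" (420x560 float32, m along the optical axis (not along the pixel's ray), 0 where there is no reading), "fx", "fy", "cx", "cy" (pixels), "T" (4x4, takes a point from camera to world coordinates); the wrist camera has in their place "T_tool_cam" (4x4, takes a point from camera to tool coordinates, whose origin is the TCP and whose axes are the flange's). Camera axes: x right, y down, z forward; pixel columns grow to the right and rows downward; lengths in m; the calibration is good to about 2 mm. A picture is of the moment at which its call begins: read the wrist's pose just before it.
- robot.close_job(): hands the job in; it is judged then, once.
The state is a dict: "time": time; "joint_positions": joint angles; "qvel": joint speeds; "joint_torque": joint torques, N m; "tool_pos": TCP position; "ee_rot": TCP orientation; "wrist_force": force on the tool from outside, world axes, zero at the start; "wrist_torque": the same for the moment, N m; "width": finger opening in m; "finger_force": force on a finger pad.
Only numpy, scipy, OpenCV 4.12 (cv2) and the standard library are available. Lean on these libraries where they do the work, as an engineer would, in place of code of your own. Each camera call takes 0.05 s, during which the arm holds its last target. There are 200 camera calls.

TASK

Pick up the white colour reference plate by its black bridge handle and mount it on the blue sloped jig: put the large end of its keyhole over the brass stud head, press it down on the sprung platen, slide it down the slope until the stud is at the far end of the slot, then let it spring up so the head locks in its pocket, and let go. Feel your way gently: never push the plate against the jig harder than 25 N, and leave the other things alone.

Things in the scene. Friction and masses are not known exactly. Their poses are not given: they have to be found in the camera images.
- plate: Loose white plate, about 0.2 kg, 120 (x) x 150 (y) x 8 thick (z), lying flat; origin at the centre of its underside. Coloured swatches along both y edges, keyhole on the line y = 0. Mount it with its x axis up the slope, parallel to the bed's x.
- plate_hole (a point): Centre of the keyhole's large end, a 25 mm through hole, level with the plate's underside (plate x = -18, y = 0, z = 0). From it a 12 mm wide slot runs towards plate +x.
- plate_pocket (a point): Centre of the pocket at the slot's far end, 24 x 24 and 3 deep in the top face (5 of plate left under it), level with the underside: plate x = +12, y = 0, z = 0; 30 from the hole's centre. From x = -5.5 to 0 the plate beside the slot is the full 8 thick, so the head locks in the pocket. The slot's end stops the stud 1 past the pocket's centre.
- plate_handle (a point): Middle of the black bridge handle: a bar 14 wide (plate x), 16 high (38 to 54 above the underside, this point at 46), 80 long (plate y), posts 10 thick at y = +-35, 60 free between. Plate x = +12, y = 0. Pinch its 14 mm width, fingers closing along plate x.
- bed: Fixed blue bed of the jig, 190 (x) x 170 (y), sloping 20 degrees (0.35 rad), low side -x, roughly towards the robot. Origin at the middle of its top face; x points up the slope, z out of the bed. Heights of the plate's underside above the bed: 22 lying on the stud head, 14 once the hole has dropped over it, 9 or less to slide under it (6 lowest), 12 locked.
- bed_slot (a point): Middle of the T-slot along the bed's x, on the bed's top face (the bed's origin). A stud stands in it, along the bed's z: 8 mm steel shank, 20 mm brass head, underside 17 and top 22 above the bed. It is clamped fast at bed y = 0 and at any x from -25 to +25 of this point: it differs each time and is not measured, so see or feel for it.
- platen (a joint): Travel (m) of the sprung aluminium platen straight into the bed: 0 is up (top 14 above the bed), 0.008 the hard bottom. It pushes back with 3 N plus 0.6 N per mm. Two bars, 140 (x) x 36 (y), at y = +-40 of the bed. Reads about 0.002 with the plate locked, 0.005 or more while sliding under the head, 0 with the plate off or just lying there.
- cell_stack: Bystander: stack of dark square cells, 60 x 60 x 18; origin under its centre.
- jar: Bystander: jar, 54 across, 75 high; origin under its centre.
- tape_roll: Bystander: yellow disc-shaped roll, 90 across, 25 high; origin under its centre.
- brush: Bystander: flat brush with a wooden handle, 170 long; origin under its middle.
- driver: Bystander: red screwdriver, 180 long; origin under its middle.
Not all that is in view belongs to the job. Of the things that look like the plate, take the one that is nearest to the robot's base at the start.

How it is judged:
On the way, in this order (a step that is already met when the one before it is completed fails the run):
1. the plate is lifted off the bench (height (world z) of plate above 0.03 m), for 0.1 s.
2. the plate is over the stud and pressed down on the platen, under the level of the head (value of joint platen above 0.004 m and z of plate in the frame of bed below 0.0105 m and angle between the z axis of plate and the z axis of bed, either way round below 0.08 rad), for 0.1 s.
At the end, for the whole second after the job is handed in: The plate rests locked, stud head in the pocket: underside 10 to 13.5 mm above the bed, the plate alone holding the platen 1 to 3.5 mm down, parallel to the bed within 0.06 rad, pocket within 5 mm of the T-slot's middle line and 29 mm of the bed's origin along it (value of joint platen between 0.001 and 0.0035 m and z of plate in the frame of bed between 0.01 and 0.0135 m and x of plate_pocket in the frame of bed between -0.029 and 0.029 m and y of plate_pocket in the frame of bed between -0.005 and 0.005 m and angle between the z axis of plate and the z axis of bed, either way round below 0.06 rad and linear speed of plate below 0.01 m/s); the robot touches nothing.
It fails at once if the plate is pushed against the jig with more than 25 N (contact force between plate and bed above 25 N).
It fails at once if a bystander is shoved more than 20 mm (distance of any of cell_stack, jar, tape_roll, brush, driver from where it was at the start of the episode above 0.02 m).
It also fails if it takes over 72 s, if anything falls off the work surface, if the arm or the gripper's body presses on something with over 40 N, if the wrist force passes 120 N, or if a joint passes its speed limit or range.

## Working session

There is one attempt and no reset: what is moved stays moved. The work goes in short steps, Python scripts to look and compute and a tool call to move; the robot and the scene stay as the last step left them, time stands still between calls to the robot, and variables do not carry over. Pictures are saved under pics/ and viewed, at most 10 in all, crops included, and the job is handed in when it is done.

Besides the shell and the picture viewer there is one more tool, called after "Call:" as name(argument=value, ...), one argument or row to a line, values as JSON. arm_command: Moves the arm, as the interface text tells. Its arguments: {"type":"object","properties":{"targets":{"type":"array"}},"required":["targets"]}

```bash
mkdir -p pics
cat > h.py <<'E'
import numpy as np, cv2
from scipy.spatial.transform import Rotation as R
from bench import robot
def snap(n):
    o=robot.get_obs(); s=robot.snapshot(n)
    if 'T' not in s:
        T=np.eye(4); T[:3,:3]=R.from_euler('xyz',o['ee_rot']).as_matrix(); T[:3,3]=o['tool_pos']
        s['T']=T@s['T_tool_cam']
    return s
def cloud(s):
    v,u=np.mgrid[:420,:560]; z=s['range_z']
    p=np.stack([(u-s['cx'])/s['fx']*z,(v-s['cy'])/s['fy']*z,z],-1)
    return p@s['T'][:3,:3].T+s['T'][:3,3]
def save(s,f): cv2.imwrite('pics/'+f,s['color'][:,:,::-1])
E
python3 - <<'E'
from h import *
a=snap('top');b=snap('scene')
np.savez('t0.npz',a=cloud(a),c=a['color'],b=cloud(b),d=b['color'])
save(a,'top0.png');save(b,'scene0.png')
print(a['T'],a['fx'],b['T'][:3,3],robot.get_obs())
E
```

```text
[[-0.01690066 -0.99311908  0.11588296  0.42306857]
 [-0.9995305   0.01974373  0.02343017 -0.01825527]
 [-0.02555691 -0.11543257 -0.99298649  1.32957896]
 [ 0.          0.          0.          1.        ]] 517.8193689112873 [ 1.0838673  -0.45236738  1.08986203] {'time': 0.1, 'joint_positions': array([-1.38409647e+00,  8.78700013e-02,  1.37206278e+00, -7.07065270e-06,
        1.68359505e+00, -1.03135861e-01]), 'qvel': array([-0.00150732, -0.00237153, -0.00191477,  0.00036888,  0.00045803,
        0.0008596 ]), 'joint_torque': array([ 1.37934705e-03, -3.41251552e+01, -3.03302515e+01,  7.19945971e-02,
        3.04779969e-02, -1.05986389e-04]), 'tool_pos': array([ 0.15707178, -0.52659298,  0.20444775]), 'ee_rot': array([-3.13966703e+00, -1.92242779e-04,  2.89834743e-01]), 'wrist_force': array([-0.58180363, -0.65081203, -0.93952094]), 'wrist_torque': array([-0.01862123, -0.03774465, -0.01273981]), 'finger_force': 0.0, 'width': 0.09439943472072733}
```

View pics/top0.png

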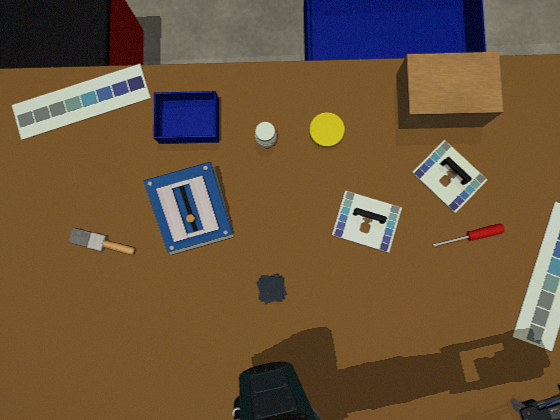

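View pics/scene0.png

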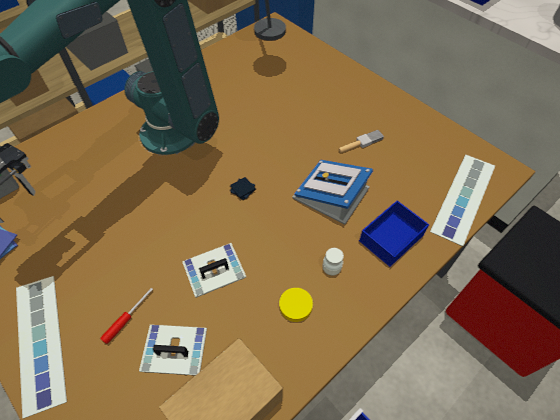

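The top view shows the jig at about (188,208), with the brass stud at (190,218). The nearer plate is at (367,221) with its keyhole at (365,228) and its handle at (370,215). A lookalike plate lies further away at (450,176). I'll measure the jig and the nearer plate.

```bash
cat > m.py <<'E'
from h import *
d=np.load('t0.npz');P=d['a'];c=d['c'];hsv=cv2.cvtColor(c,cv2.COLOR_RGB2HSV)
U=np.s_[185:258,328:406]
p=P[U];h=hsv[U];
print('bench z',np.median(P[300:320,380:420,2]))
m=(p[...,2]>.004)&(p[...,2]<.02); q=p[m];r=cv2.minAreaRect((q[:,:2]*1000).astype(np.float32));print('plate',r,np.median(q[:,2]))
m2=(p[...,2]>.045)&(p[...,2]<.065);q=p[m2];r=cv2.minAreaRect((q[:,:2]*1000).astype(np.float32));print('handle',r,np.median(q[:,2]),len(q))
m3=(h[...,0]>5)&(h[...,0]<20)&(h[...,1]>120)
n,l,st,ce=cv2.connectedComponentsWithStats(m3.astype(np.uint8))
for i in range(1,n):
  if 20<st[i,4]<300: print('hole cand',st[i],p[l==i].mean(0))
# bed
U=np.s_[155:260,138:240];p=P[U];h=hsv[U]
blue=(h[...,0]>95)&(h[...,0]<120)&(h[...,1]>150)&(p[...,2]>.02)
q=p[blue];
for k in range(4):
  o=q.mean(0);_,_,V=np.linalg.svd(q-o,full_matrices=False);nz=V[2]*np.sign(V[2,2]);e=(q-o)@nz;q=q[abs(e)<max(.002,1.5*e.std())]
print('bed plane',o,nz,np.degrees(np.arccos(nz[2])),e.std(),len(q))
xa=-np.array([nz[0],nz[1],0]);xa=-np.array([nz[0],nz[1],0])*1;up=np.array([0,0,1])-nz[2]*nz;up/=np.linalg.norm(up);ya=np.cross(nz,up)
ab=np.stack([(q-o)@up,(q-o)@ya],1)*1000
r=cv2.minAreaRect(ab.astype(np.float32));print('rect',r)
cc=o+up*r[0][0]/1e3+ya*r[0][1]/1e3
print('centre',cc,'up',up,'yaw',np.arctan2(up[1],up[0]))
pl=(h[...,1]<60)&(h[...,2]>120); q=p[pl];e=(q-cc)@nz;print('platen h',np.percentile(e,[10,50,90]))
q=q[abs(e-.014)<.006];ab=np.stack([(q-cc)@up,(q-cc)@ya],1)*1000;print('platen rect',cv2.minAreaRect(ab.astype(np.float32)))
br=(h[...,0]>8)&(h[...,0]<28)&(h[...,1]>120)&((p-cc)@nz>.012)&((p-cc)@nz<.03)&(abs((p-cc)@ya)<.03)
q=p[br];q=q-cc;print('stud',len(q),(q.mean(0)@np.stack([up,ya,nz],1))*1000,q@nz)
E
python3 m.py
```

```text
bench z 0.00033568864279298616
plate ((543.7685546875, -218.62142944335938), (198.05438232421875, 185.9649658203125), 88.51458740234375) 0.008271569858642414
handle ((554.7197265625, -219.84645080566406), (79.12555694580078, 14.062793731689453), 71.77164459228516) 0.053650991844768736 199
hole cand [32 32 10 16 95] [ 0.53211963 -0.21424481  0.00149815]
bed plane [0.58811252 0.22701951 0.06472137] [-0.33126368 -0.08706284  0.93951287] 20.03009037419371 0.0014829341864023916 1556
rect ((-7.2181549072265625, 4.1058349609375), (189.41473388671875, 166.65011596679688), 0.3896656036376953)
centre [0.58051006 0.2292667  0.06224906] up [0.90865442 0.23881287 0.3425136 ] yaw 0.25700800528049267
platen h [0.00224234 0.01350081 0.01701273]
platen rect ((-0.8329391479492188, 1.004730224609375), (141.3311309814453, 115.70877838134766), 0.4359438717365265)
stud 47 [-22.09443943   0.32374526  21.88869064] [0.01712962 0.02085672 0.0190798  0.02298753 0.02465324 0.02203501
 0.02108309 0.02130636 0.02186042 0.02146735 0.02340287 0.02299294
 0.02725608 0.01600151 0.02361201 0.02356332 0.02633865 0.02446657
 0.02341995 0.0174114  0.02217895 0.02323652 0.0247874  0.02378179
 0.02444233 0.02375093 0.01655797 0.02626296 0.02429459 0.02463104
 0.01672213 0.01757945 0.01993827 0.0198324  0.02142927 0.02247557
 0.01580698 0.02439253 0.02155328 0.0257609  0.0164925  0.02381972
 0.02474254 0.01907082 0.01989986 0.02114017 0.02326313]
```

```bash
cat >> h.py <<'E'
SW=np.array([[0,1,0],[1,0,0],[0,0,-1.]])
nz_=np.array([-.3313,-.0871,.9395])
def bedR(yaw,slope=np.radians(20)): return R.from_euler('xyz',[0,-slope,yaw]).as_matrix()
def rel(p,Rt,p0=None,e0=None):
    o=robot.get_obs()
    p0=o['tool_pos'] if p0 is None else np.array(p0); e0=o['ee_rot'] if e0 is None else e0
    R0=R.from_euler('xyz',e0).as_matrix()
    print('rot deg',np.round(R.from_matrix(R0.T@Rt).as_rotvec(degrees=True),2),'shift mm',np.round(R0.T@(np.array(p)-p0)*1000,1))
E
python3 - <<'E'
from h import *
s=robot.snapshot('wrist');print(s['T_tool_cam'],s['fx'],s['cx'],s['cy'])
B=bedR(.262);C=np.array([.5805,.2293,.0622]);print(B)
Rt=B@SW
# camera placed 0.25 above bed point x=-10, along normal, looking along tool z
T=s['T_tool_cam'];cam=C+B@np.array([-.01,0,.27]);ax=Rt@T[:3,2];print('view axis vs -n',ax@-B[:,2])
hit=C+B@np.array([-.01,0,.01]);camp=hit-ax*.26;p=camp-Rt@T[:3,3];print('tcp',p,'height over bed',(p-C)@B[:,2])
rel(p,Rt,[.157,-.527,.206])
E
```

```text
[[ 9.40167724e-06 -9.68994653e-01 -2.47081690e-01  7.21494027e-02]
 [ 9.99999104e-01 -3.21648694e-04  1.29947927e-03 -1.95765732e-04]
 [-1.33866197e-03 -2.47081481e-01  9.68993782e-01 -1.78218949e-01]
 [ 0.00000000e+00  0.00000000e+00  0.00000000e+00  1.00000000e+00]] 334.6149463969453 281.3281715610728 209.81482755389158
[[ 9.07624562e-01 -2.59012816e-01 -3.30348324e-01]
 [ 2.43392432e-01  9.65873885e-01 -8.85876006e-02]
 [ 3.42020143e-01  6.93889390e-18  9.39692621e-01]]
view axis vs -n 0.9689937821940637
tcp [0.54568652 0.2117767  0.13740173] height over bed 0.08371943407070113
rot deg [-15.92  15.34 -87.44] shift mm [ 583.6 -596.8   69.7]
```

Call:
arm_command(
  targets=[-16,15.3,-87.4,584,-597,10,-1,-16,15.3,-87.4,584,-597,10,-1,-16,15.3,-87.4,584,-597,10,-1,-16,15.3,-87.4,584,-597,10,-1,-16,15.3,-87.4,584,-597,10,-1,-16,15.3,-87.4,584,-597,10,-1,-16,15.3,-87.4,584,-597,10,-1,-16,15.3,-87.4,584,-597,10,-1,-16,15.3,-87.4,584,-597,10,-1,-16,15.3,-87.4,584,-597,10,-1,-16,15.3,-87.4,584,-597,10,-1,-16,15.3,-87.4,584,-597,10,-1,-16,15.3,-87.4,584,-597,10,-1,-16,15.3,-87.4,584,-597,10,-1,-16,15.3,-87.4,584,-597,10,-1,-16,15.3,-87.4,584,-597,10,-1,-16,15.3,-87.4,584,-597,50,-1,-16,15.3,-87.4,584,-597,50,-1,-16,15.3,-87.4,584,-597,50,-1,-16,15.3,-87.4,584,-597,50,-1],
)

```text
time: 2.15
tool_pos: [0.5464, 0.2112, 0.1564]
ee_rot: [2.791, 0.003, 1.831]
wrist_force: [-0.1, -0.4, 1.1]
width: 0.0942
finger_force: 0.0
```

Run:
```python
from h import *
o=robot.get_obs();print(o['tool_pos'],o['ee_rot'],o['joint_positions'])
s=snap('wrist');save(s,'w1.png');np.savez('w1.npz',a=cloud(s),c=s['color'],T=s['T'])
```

```text
[0.54642025 0.21117316 0.15642307] [2.79094679 0.00330121 1.83106262] [ 0.27742203 -0.07544276  1.67413689 -0.00967752  1.1923644   0.01855399]
```

View pics/w1.png

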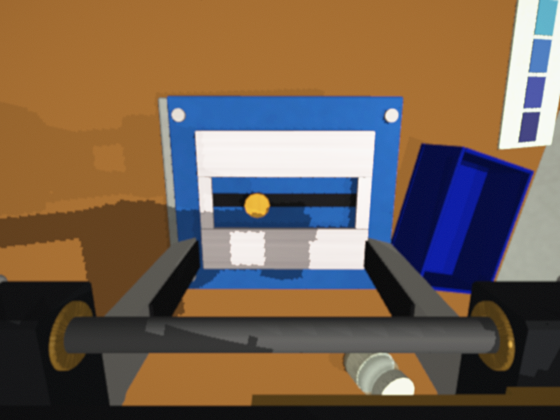

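The wrist view shows the jig square on. The brass head is at (257,205), the dark slot runs along row 200 from column 213 to 357, and the platen frame is around it.

```bash
cat > m2.py <<'E'
from h import *
import sys
d=np.load('w1.npz');P=d['a'];c=d['c'];T=d['T'];hsv=cv2.cvtColor(c,cv2.COLOR_RGB2HSV)
def ray(u,v,o,n,fx=334.615,cx=281.328,cy=209.815):
    r=T[:3,:3]@np.array([(u-cx)/fx,(v-cy)/fx,1]);return T[:3,3]+r*(((o-T[:3,3])@n)/(r@n))
H,S,V=hsv[...,0],hsv[...,1],hsv[...,2]
reg=np.zeros(H.shape,bool);reg[90:235,155:410]=1
blue=reg&(H>98)&(H<118)&(S>150)&(V>90)&(P[...,2]>.02)
q=P[blue]
for k in range(5):
  o=q.mean(0);n=np.linalg.svd(q-o,full_matrices=False)[2][2];n*=np.sign(n[2]);e=(q-o)@n;q=q[abs(e)<max(.0015,1.5*e.std())]
az=np.arctan2(-n[1],-n[0]);print('plane',o,n,np.degrees(np.arccos(n[2])),'az',az,e.std(),len(q))
# platen rectangle: bright frame outline (upper edge, left/right)
pl=np.zeros(H.shape,np.uint8);pl[(S<60)&(V>90)&reg]=1
pl=(P-o)@n
ring=reg&(abs(pl-.014)<.004)&(S<60)&(V>90)
# upper long edge of platen
us=np.arange(215,360,4);vs=[np.where(ring[:,u])[0].min() for u in us];E=np.array([ray(u,v,o+.014*n,n) for u,v in zip(us,vs)])
f=lambda E:np.arctan(np.polyfit(E[:,0],E[:,1],1)[0])
print('edge yaw',f(E))
# slot dark
dk=(V<40)&reg;dk[:,:215]=0;dk[:,355:]=0;dk[225:]=0;dk[:185]=0
us=[u for u in range(275,354,3) if dk[:,u].sum()>5];L=np.array([ray(u,np.where(dk[:,u])[0].mean(),o,n) for u in us]);print('slot yaw',f(L),L.mean(0),np.mean([dk[:,u].sum() for u in us]))
br=(H>12)&(H<30)&(S>140)&(V>120);br[:,:235]=0;br[:,280:]=0;br[:185]=0;br[225:]=0
k,l,st,ce=cv2.connectedComponentsWithStats(br.astype(np.uint8));i=1+st[1:,4].argmax();print(st[i],ce[i])
s=ray(*ce[i],o+.022*n,n);print('stud',s)
B=bedR(.262)
C=np.array([.5805,.2293,.0622]);print('old frame: stud',B.T@(s-C),'plane z',B.T@(o-C))
Lb=(L-C)@B;print('slot y at ends',Lb[0],Lb[-1]);Eb=(E-C)@B;print('edge',Eb[0],Eb[-1])
us=np.where(ring[150])[0];print('platen x ends',(ray(us.min(),150,o+.014*n,n)-C)@B,(ray(us.max(),150,o+.014*n,n)-C)@B)
E
python3 m2.py
```

```text
plane [0.57218309 0.26255565 0.06093871] [-0.3309707  -0.08640763  0.9396766 ] 20.002682955021264 az 0.25537317311203794 0.0006269121289348286 16155
edge yaw 0.26196909176240857
slot yaw 0.26581022163377493 [0.6041136  0.23514543 0.0696647 ] 10.851851851851851
[244 193  26  24 470] [256.64255319 204.66808511]
stud [0.55326392 0.22267478 0.07402012]
old frame: stud [-0.02228995  0.00065536  0.02069159] plane z [ 0.00011416  0.03427495 -0.00138378]
slot y at ends [-0.00809821 -0.00056304 -0.00130514] [ 0.05890134 -0.000133   -0.00130345]
edge [-0.05410278  0.05746532  0.01256153] [0.05757576 0.05746207 0.01256598]
platen x ends [-0.06975666  0.04292247  0.01259387] [0.06942764 0.04291396 0.01259943]
```

Run:
```python
from h import *
rel([.548,-.2,.14],R.from_euler('z',-.317).as_matrix()@SW)
```

```text
rot deg [19.67 -5.64 32.72] shift mm [-397.4 -104.3  -18.6]
```

Call:
arm_command(
  targets=[0,0,0,0,0,-40,-1,19.7,-5.6,32.7,-397,-104,-20,-1,19.7,-5.6,32.7,-397,-104,-20,-1,19.7,-5.6,32.7,-397,-104,-20,-1,19.7,-5.6,32.7,-397,-104,-20,-1,19.7,-5.6,32.7,-397,-104,-20,-1,19.7,-5.6,32.7,-397,-104,-20,-1,19.7,-5.6,32.7,-397,-104,-20,-1,19.7,-5.6,32.7,-397,-104,-20,-1,19.7,-5.6,32.7,-397,-104,-20,-1,19.7,-5.6,32.7,-397,-104,-20,-1,19.7,-5.6,32.7,-397,-104,-20,-1,19.7,-5.6,32.7,-397,-104,-20,-1],
)

```text
time: 3.5
tool_pos: [0.548, -0.1974, 0.141]
ee_rot: [-3.14, 0.0, 1.257]
wrist_force: [0.5, 0.8, -0.2]
width: 0.0938
finger_force: 0.0
```

Run:
```python
from h import *
o=robot.get_obs();print(o['tool_pos'],o['ee_rot'])
s=snap('wrist');save(s,'w2.png');P=cloud(s);np.savez('w2.npz',a=P,c=s['color'],T=s['T'])
m=(P[...,2]>.046)&(P[...,2]<.06)&(s['color'].max(-1)<70);m[300:]=0
q=P[m];print(len(q),np.median(q[:,2]))
r=cv2.minAreaRect((q[:,:2]*1000).astype(np.float32));print(r)
q=q[q[:,2]>.051];r=cv2.minAreaRect((q[:,:2]*1000).astype(np.float32));print(r)
c=np.array(r[0])/1000;
R0=R.from_euler('z',-.317).as_matrix()@SW
rel([c[0],c[1],.028],R0)
```

```text
[ 0.54795696 -0.1973799   0.14098767] [-3.14025393e+00  4.16392542e-04  1.25727945e+00]
1428 0.05294802443131094
((556.4313354492188, -221.02857971191406), (79.07267761230469, 13.421650886535645), 72.23992919921875)
((556.4005126953125, -221.12481689453125), (78.87059020996094, 13.421650886535645), 72.23992919921875)
rot deg [-0.09  0.03  0.23] shift mm [-20.1  15.6 112.8]
```

View pics/w2.png

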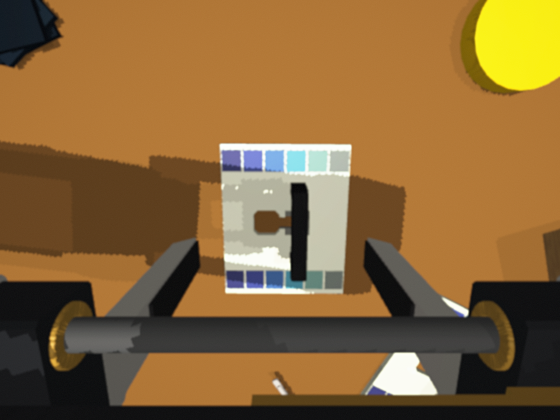

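The plate lies squarely between the fingers, with its keyhole at (267,222) and handle at (300,230). I'll grasp it.

Call:
arm_command(
  targets=[0,0,0,-20,15.6,40,-1,0,0,0,-20,15.6,80,-1,0,0,0,-20,15.6,112,-1,0,0,0,-20,15.6,112.8,-1,0,0,0,-20,15.6,112.8,1,0,0,0,-20,15.6,112.8,1,0,0,0,-20,15.6,112.8,1,0,0,0,-20,15.6,112.8,1,0,0,0,-20,15.6,112.8,1,0,0,0,-20,15.6,112.8,1,0,0,0,-20,15.6,112.8,1,0,0,0,-20,15.6,112.8,1],
)

```text
time: 4.75
tool_pos: [0.5558, -0.2225, 0.0269]
ee_rot: [-3.138, 0.001, 1.256]
wrist_force: [0.0, 0.0, -0.5]
width: 0.0334
finger_force: 0.0
```

Call:
arm_command(
  targets=[0,0,0,0,0,0,1,0,0,0,0,0,0,1,0,0,0,0,0,0,1,0,0,0,0,0,0,1,0,0,0,0,0,0,1],
)

```text
time: 5.25
tool_pos: [0.5558, -0.2225, 0.0269]
ee_rot: [-3.138, 0.001, 1.256]
wrist_force: [0.5, 0.5, 0.3]
width: 0.0139
finger_force: 30.0
```

```bash
cat >> h.py <<'E'
B=bedR(.262);C=np.array([.5805,.2293,.0622])-.0013*B[:,2]
def tgt(x,y,z): return C+B@np.array([x,y,z])/1000   # bed mm
def tb(): 
    o=robot.get_obs();Rt=R.from_euler('xyz',o['ee_rot']).as_matrix();D=SW@B.T@Rt
    print('t',o['time'],'TCP in bed mm',np.round(B.T@(o['tool_pos']-C)*1000,2),'rot err deg (tool axes, to apply)',np.round(R.from_matrix(Rt.T@B@SW).as_rotvec(degrees=True),2),'F tool',np.round(Rt.T@o['wrist_force'],1),'w',o['width'])
E
python3 - <<'E'
from h import *
rel(tgt(7.7,-1.2,45+27),B@SW)
E
```

```text
rot deg [-19.64   5.76 -32.73] shift mm [ 426.9 -130.5 -104.3]
```

Call:
arm_command(
  targets=[0,0,0,0,0,-20,1,0,0,0,0,0,-50,1,0,0,0,0,0,-90,1,0,0,0,20,-5,-120,1,-1,0.3,-2,50,-15,-140,1,-3,0.9,-5,80,-25,-150,1,-5,1.5,-8,115,-35,-150,1,-7,2.1,-12,150,-46,-150,1,-9,2.7,-15,190,-58,-150,1,-11,3.3,-18,230,-70,-150,1,-13,3.9,-22,270,-82,-150,1,-15,4.5,-25,310,-95,-150,1,-17,5.1,-28,350,-107,-150,1,-19,5.6,-31,385,-118,-145,1,-19.6,5.8,-32.7,410,-125,-135,1,-19.6,5.8,-32.7,422,-129,-125,1,-19.6,5.8,-32.7,427,-130.5,-115,1,-19.6,5.8,-32.7,427,-130.5,-107,1,-19.6,5.8,-32.7,427,-130.5,-104.3,1,-19.6,5.8,-32.7,427,-130.5,-104.3,1],
)

```text
time: 7.25
tool_pos: [0.5645, 0.2226, 0.1304]
ee_rot: [2.794, -0.0, 1.831]
wrist_force: [0.1, -0.3, -1.8]
width: 0.0138
finger_force: 30.0
```

Run:
```python
from h import *
tb()
s=snap('wrist');save(s,'w3.png');np.savez('w3.npz',a=cloud(s),c=s['color'],T=s['T'],K=s['T_tool_cam'])
```

```text
t 7.25 TCP in bed mm [ 7.16 -2.36 71.27] rot err deg (tool axes, to apply) [-0.11  0.02 -0.12] F tool [-0.4 -0.6  1.7] w 0.013821693479284513
```

View pics/w3.png

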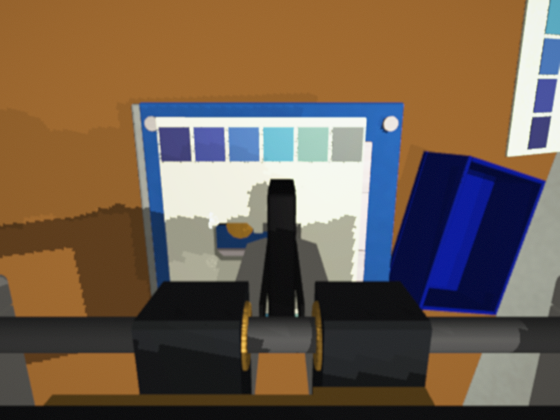

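The wrist view shows the plate held level over the jig. The brass head is visible through the keyhole at (239,230), and the plate's upper-left corner is near (158,118). I'll check the offsets in the hand.

Run:
```python
from h import *
d=np.load('w3.npz');c=d['c'];K=d['K'];T=d['T'];P=d['a']
hsv=cv2.cvtColor(c,cv2.COLOR_RGB2HSV);f,cx,cy=334.615,281.328,209.815
def rayt(u,v,z,K=K):
    r=K[:3,:3]@np.array([(u-cx)/f,(v-cy)/f,1]);return K[:3,3]+r*(z-K[2,3])/r[2]
To=T@np.linalg.inv(K);Pt=(P-To[:3,3])@To[:3,:3]
w=(hsv[...,1]<60)&(hsv[...,2]>90);w[:,:150]=0
reg=w[165:205,175:260];q=Pt[165:205,175:260][reg];A=np.c_[q[:,:2],np.ones(len(q))];print('top face plane tool z=',np.linalg.lstsq(A,q[:,2],rcond=None)[0])
b=c.astype(int)
top=[(u,90+np.where(w[90:160,u])[0].min()) for u in range(175,350,5) if w[90:160,u].any()]
E=np.array([rayt(u,v,.0189) for u,v in top])*1000;print('top edge x',np.polyfit(E[:,1],E[:,0],1),np.median(E[:,0]))
lf=[(150+np.where(w[v,150:200])[0].min(),v) for v in range(166,205,4)]
E=np.array([rayt(u,v,.0189) for u,v in lf])*1000;print('left edge y',np.polyfit(E[:,0],E[:,1],1),np.median(E[:,1]))
# predicted hole rim
def proj(p): r=np.linalg.inv(K)@np.r_[np.array(p)/1e3,1];return np.round([r[0]/r[2]*f+cx,r[1]/r[2]*f+cy],1)
for z in(18.9,26.9): print('hole centre,L,R,top,bot',z,[proj([1.5+a,-30+bb,z]) for a,bb in((0,0),(0,-12.5),(0,12.5),(12.5,0),(-12.5,0))])
H,S,V=hsv[...,0],hsv[...,1],hsv[...,2]
br=((H>10)&(H<30)&(S>130)&(V>60)).astype(np.uint8);br[:,:205]=0;br[:,275:]=0;br[:205]=0;br[265:]=0
k,l,st,ce=cv2.connectedComponentsWithStats(br);i=1+st[1:,4].argmax();print('brass',st[i],ce[i])
# predicted stud head
s=tgt(-22.3,.3,22);Ti=np.linalg.inv(To)
for a,bb in((0,0),(-10,0),(10,0),(0,10),(0,-10)):
  p=(Ti@np.r_[tgt(-22.3+a,.3+bb,22),1])[:3]*1e3;print(np.round(p,1),proj(p))
cv2.imwrite('pics/w3c.png',cv2.resize(c[190:280,190:330,::-1],None,fx=5,fy=5,interpolation=cv2.INTER_NEAREST))
```

```text
top face plane tool z= [-0.47748591 -0.11653588  0.03238309]
top edge x [-2.66492903e-04  8.26725947e+01] 83.600423419316
left edge y [-3.23696545e-03 -7.10186269e+01] -71.12513752053414
hole centre,L,R,top,bot 18.9 [array([232.5, 240.4]), array([212.4, 240.4]), array([252.6, 240.5]), array([231.8, 221.1]), array([233.2, 259.2])]
hole centre,L,R,top,bot 26.9 [array([234.2, 236.3]), array([214.9, 236.3]), array([253.6, 236.3]), array([233.6, 217.6]), array([234.9, 254.4])]
brass [226 223  27  15 298] [238.96644295 229.24832215]
[  2.6 -29.4  49.3] [239.4 224.5]
[  2.6 -39.4  49.3] [225.3 224.6]
[  2.6 -19.4  49.3] [253.5 224.5]
[ 12.6 -29.4  49.3] [238.9 210.9]
[ -7.4 -29.4  49.3] [239.9 237.9]
```

View pics/w3c.png

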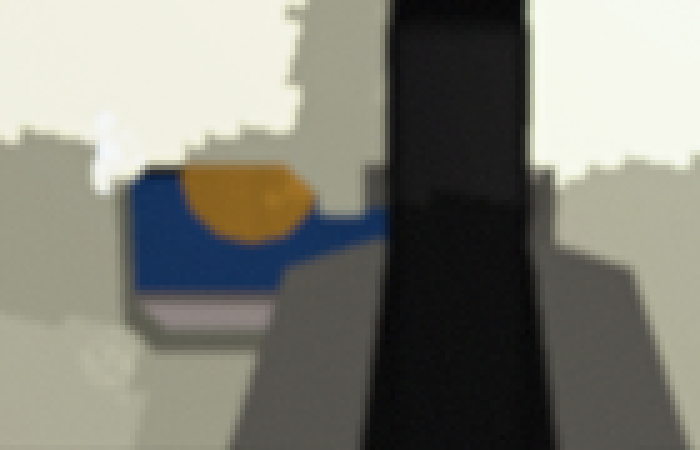

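Run:
```python
from h import *
d=np.load('w3.npz');c=d['c'];K=d['K'];T=d['T'];P=d['a']
f,cx,cy=334.615,281.328,209.815
To=T@np.linalg.inv(K);Pt=((P-To[:3,3])@To[:3,:3]*1e3).round(1)
for u in (180,205,240):
  for v in range(98,216,6): print(u,v,c[v,u],Pt[v,u])
```

```text
180 98 [151 101  45] [ 92.2 -82.3 108.8]
180 104 [ 34  88 163] [ 85.4 -71.6  70.4]
180 110 [ 39  90 160] [ 81.3 -71.9  70.4]
180 116 [103 132 174] [ 77.2 -72.5  71.6]
180 122 [246 246 234] [ 72.7 -57.3  18.8]
180 128 [ 85  85 134] [ 69.4 -57.8  19.8]
180 134 [ 71  72 129] [ 66.  -58.   19.4]
180 140 [ 70  72 128] [ 62.7 -58.2  19.1]
180 146 [ 70  71 128] [ 59.3 -58.3  18.7]
180 152 [ 68  69 125] [ 55.7 -59.1  20.4]
180 158 [ 65  64 119] [ 52.3 -59.2  20. ]
180 164 [240 239 222] [ 48.7 -59.7  20.9]
180 170 [240 240 225] [ 45.2 -59.8  20.1]
180 176 [240 240 225] [ 41.6 -60.1  20.5]
180 182 [240 240 225] [ 38.1 -60.1  19.7]
180 188 [240 240 225] [ 34.4 -60.6  20.1]
180 194 [240 239 225] [ 30.3 -61.3  21.7]
180 200 [240 239 226] [ 27.  -61.   19.9]
180 206 [240 239 225] [ 23.2 -61.4  20.3]
180 212 [240 239 225] [ 19.3 -61.8  20.5]
205 98 [149 100  45] [ 92.8 -63.7 116.6]
205 104 [ 35  89 163] [ 85.5 -54.2  72.1]
205 110 [ 37  90 162] [ 81.4 -54.5  72.5]
205 116 [ 77 115 170] [ 77.2 -54.4  70.7]
205 122 [245 247 235] [ 72.7 -43.4  20.4]
205 128 [ 97 105 175] [ 69.4 -43.6  20.3]
205 134 [ 
[... 716 characters left out ...]
118 172] [ 77.2 -29.3  71. ]
240 122 [246 248 237] [ 72.7 -23.3  19.8]
240 128 [105 147 204] [ 69.4 -23.4  20.1]
240 134 [ 93 140 202] [ 66.1 -23.5  19.8]
240 140 [ 94 140 202] [ 62.6 -23.7  20.3]
240 146 [ 91 134 196] [ 59.2 -23.7  19.7]
240 152 [ 86 128 188] [ 55.9 -23.7  19. ]
240 158 [ 84 128 187] [ 52.3 -23.9  19.7]
240 164 [243 242 230] [ 48.8 -24.1  20.2]
240 170 [243 242 229] [ 45.3 -24.1  19.7]
240 176 [243 242 228] [ 41.6 -24.3  20.2]
240 182 [242 242 228] [ 38.  -24.4  20. ]
240 188 [242 241 228] [ 34.6 -24.3  18.9]
240 194 [242 241 228] [ 30.8 -24.5  19.6]
240 200 [242 241 227] [ 26.9 -24.8  20.5]
240 206 [242 241 227] [ 23.1 -24.9  20.8]
240 212 [242 242 228] [ 19.6 -24.8  19.5]
```

The plate is level in the hand and the hole is within about 2 mm of the stud. I'll shift and descend.

Call:
arm_command(
  targets=[0,0,-0.1,1.6,0,5,1,0,0,-0.1,1.6,0,10,1,0,0,-0.1,1.6,0,15,1,0,0,-0.1,1.6,0,18,1,0,0,-0.1,1.6,0,20,1,0,0,-0.1,1.6,0,20,1,0,0,-0.1,1.6,0,20,1],
)

```text
time: 8.0
tool_pos: [0.5707, 0.2273, 0.1126]
ee_rot: [2.793, -0.0, 1.834]
wrist_force: [0.1, 0.1, -1.7]
width: 0.0138
finger_force: 30.0
```

Run:
```python
from h import *
tb()
s=snap('wrist');c=s['color']
cv2.imwrite('pics/w4c.png',cv2.resize(c[190:280,190:330,::-1],None,fx=5,fy=5,interpolation=cv2.INTER_NEAREST))
```

```text
t 8.0 TCP in bed mm [ 7.88  0.57 52.05] rot err deg (tool axes, to apply) [-0.01 -0.04  0.07] F tool [ 0.1 -0.5  1.6] w 0.013827894921765388
```

View pics/w4c.png

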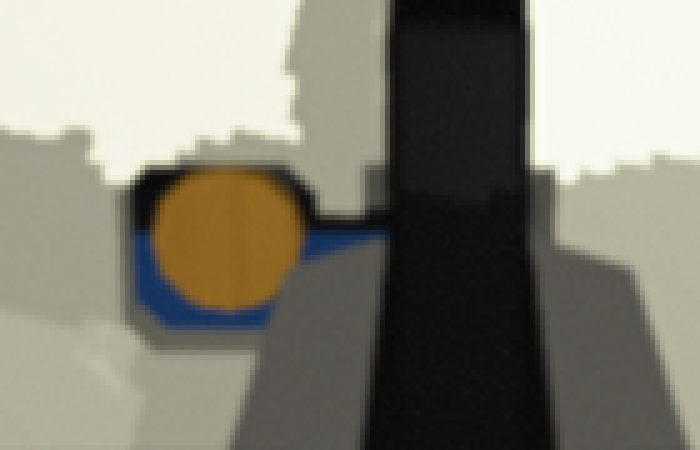

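The head now sits nearly central in the keyhole, with its centre at (235.8,237.6) against about (234.5,241) for the octagonal rim. I'll convert that to millimetres.

Run:
```python
from h import *
K=np.load('w3.npz')['K'];f,cx,cy=334.615,281.328,209.815
def rayt(u,v,z):
    r=K[:3,:3]@np.array([(u-cx)/f,(v-cy)/f,1]);return ((K[:3,3]+r*(z/1e3-K[2,3])/r[2])*1e3).round(1)
print('head L R T B',[rayt(*p,30) for p in((220.3,237.6),(251,237.6),(235.8,223.2),(235.8,252.2))],rayt(235.8,237.6,30))
print('rim L T R B',[rayt(*p,z) for z in(19,20) for p in((216,241),(234,223),(253,241),(234,259.5))])
```

```text
head L R T B [array([ -0.5, -39.6,  30. ]), array([ -0.5, -19.5,  30. ]), array([  9.4, -29.1,  30. ]), array([-10.7, -29.8,  30. ])] [ -0.5 -29.5  30. ]
rim L T R B [array([  1.1, -40.3,  19. ]), array([ 12.8, -28.7,  19. ]), array([  1.1, -17.3,  19. ]), array([-11.3, -29.5,  19. ]), array([  0.7, -40.5,  20. ]), array([ 12.5, -28.8,  20. ]), array([  0.8, -17.3,  20. ]), array([-11.7, -29.7,  20. ])]
```

Call:
arm_command(
  targets=[0,0,0,-1.2,-0.6,0,1,0,0,0,-1.2,-0.6,1,1,0,0,0,-1.2,-0.6,2,1,0,0,0,-1.2,-0.6,3,1,0,0,0,-1.2,-0.6,4,1,0,0,0,-1.2,-0.6,5,1,0,0,0,-1.2,-0.6,6,1,0,0,0,-1.2,-0.6,6,1],
)

```text
time: 8.85
tool_pos: [0.5724, 0.2264, 0.1064]
ee_rot: [2.793, -0.0, 1.834]
wrist_force: [-0.7, -0.7, -2.5]
width: 0.0138
finger_force: 30.0
```

```bash
python3 -c "
from h import *
tb()"
```

```text
t 8.85 TCP in bed mm [ 7.02 -0.65 45.75] rot err deg (tool axes, to apply) [-0.04 -0.04  0.07] F tool [-0.4 -1.7  2. ] w 0.01382427601736122
```

Call:
arm_command(
  targets=[0,0,0,0,0,1,1,0,0,0,0,0,2,1,0,0,0,0,0,3,1,0,0,0,0,0,4,1,0,0,0,0,0,5,1,0,0,0,0,0,6,1,0,0,0,0,0,6,1],
)

```text
time: 9.55
tool_pos: [0.5744, 0.227, 0.1012]
ee_rot: [2.793, -0.0, 1.834]
wrist_force: [-1.7, -0.1, 1.1]
width: 0.0141
finger_force: 30.0
```

```bash
python3 -c "
from h import *
tb()"
```

```text
t 9.55 TCP in bed mm [ 7.22 -0.61 40.22] rot err deg (tool axes, to apply) [-0.02 -0.04  0.07] F tool [ 0.3 -1.2 -1.6] w 0.01408531011426236
```

The platen contact is felt at about 3.5 N, so the hole is over the head. I'll press further.

Call:
arm_command(
  targets=[0,0,0,0,0,1,1,0,0,0,0,0,2,1,0,0,0,0,0,3,1,0,0,0,0,0,4,1,0,0,0,0,0,5,1,0,0,0,0,0,5.5,1,0,0,0,0,0,5.5,1,0,0,0,0,0,5.5,1],
)

```text
time: 10.35
tool_pos: [0.5763, 0.2275, 0.0961]
ee_rot: [2.793, -0.0, 1.834]
wrist_force: [-4.2, -0.1, 3.5]
width: 0.014
finger_force: 30.0
```

```bash
python3 -c "
from h import *
tb()
s=snap('wrist');P=cloud(s);p=((P-C)@B*1e3)
c=s['color'];m=(c.min(-1)>200);m[:, :170]=0;m[:,265:]=0;m[215:]=0;m[160:]&=True
q=p[m];q=q[(q[:,0]>-75)&(q[:,2]<30)&(q[:,2]>8)];A=np.c_[q[:,:2],np.ones(len(q))];print(len(q),np.linalg.lstsq(A,q[:,2],rcond=None)[0],np.median(q[:,2]))"
```

```text
t 10.35 TCP in bed mm [ 7.32 -0.66 34.68] rot err deg (tool axes, to apply) [-0.   -0.04  0.06] F tool [ 1.  -2.6 -4.7] w 0.014047875104173506
5696 [ 5.47564095e-04 -1.37047521e-03  1.46690335e+01] 14.602517640027243
```

Force and height both put the underside at about 7.5 mm above the bed, below the 9 mm needed. I'll slide down the slope.

Call:
arm_command(
  targets=[0,0,0,0,-1,0,1,0,0,0,0,-2,0,1,0,0,0,0,-3,0,1,0,0,0,0,-4,0,1,0,0,0,0,-5,0,1,0,0,0,0,-6,0,1,0,0,0,0,-7,0,1,0,0,0,0,-8,0,1,0,0,0,0,-8,0,1],
)

```text
time: 11.3
tool_pos: [0.5699, 0.2257, 0.0941]
ee_rot: [2.79, -0.0, 1.834]
wrist_force: [-0.4, 0.6, 4.1]
width: 0.0136
finger_force: 30.0
```

```bash
python3 -c "
from h import *
tb()"
```

```text
t 11.3 TCP in bed mm [ 0.37 -0.75 35.1 ] rot err deg (tool axes, to apply) [ 0.14 -0.03  0.06] F tool [ 0.7  1.2 -3.9] w 0.01362832815278087
```

Call:
arm_command(
  targets=[0,0,0,0,-1,0.3,1,0,0,0,0,-2,0.5,1,0,0,0,0,-3.5,0.5,1,0,0,0,0,-5,0.5,1,0,0,0,0,-6.5,0.5,1,0,0,0,0,-8,0.5,1,0,0,0,0,-9.5,0.5,1,0,0,0,0,-11,0.5,1,0,0,0,0,-12.5,0.5,1,0,0,0,0,-14,0.5,1,0,0,0,0,-15.5,0.5,1,0,0,0,0,-17,0.5,1,0,0,0,0,-18,0.5,1,0,0,0,0,-18,0.5,1],
)

```text
time: 12.7
tool_pos: [0.5538, 0.2213, 0.0876]
ee_rot: [2.79, -0.0, 1.834]
wrist_force: [1.0, 0.7, 6.2]
width: 0.0137
finger_force: 30.0
```

```bash
python3 -c "
from h import *
tb()"
```

```text
t 12.7 TCP in bed mm [-17.51  -0.76  34.68] rot err deg (tool axes, to apply) [ 0.15 -0.03  0.07] F tool [ 0.4  3.3 -5.4] w 0.013705451280326023
```

Call:
arm_command(
  targets=[0,0,0,0,-1,0,1,0,0,0,0,-2,0,1,0,0,0,0,-3,0,1,0,0,0,0,-4,0,1,0,0,0,0,-4.5,0,1,0,0,0,0,-4.5,0,1],
)

```text
time: 13.3
tool_pos: [0.5498, 0.2202, 0.0861]
ee_rot: [2.79, -0.0, 1.834]
wrist_force: [0.4, 0.7, 4.9]
width: 0.014
finger_force: 30.0
```

```bash
python3 -c "
from h import *
tb()"
```

```text
t 13.3 TCP in bed mm [-21.88  -0.81  34.71] rot err deg (tool axes, to apply) [ 0.17 -0.03  0.06] F tool [ 0.6  2.2 -4.4] w 0.014016139719053545
```

Call:
arm_command(
  targets=[0,0,0,0,-0.5,0,1,0,0,0,0,-1,0,1,0,0,0,0,-1,0,1],
)

```text
time: 13.6
tool_pos: [0.5489, 0.22, 0.0857]
ee_rot: [2.79, -0.0, 1.834]
wrist_force: [-0.0, 0.2, 5.8]
width: 0.0137
finger_force: 30.0
```

```bash
python3 -c "
from h import *
tb()"
```

```text
t 13.6 TCP in bed mm [-22.86  -0.79  34.68] rot err deg (tool axes, to apply) [ 0.17 -0.03  0.06] F tool [ 0.2  2.  -5.4] w 0.013734101035120133
```

Still no stop felt, so I'll go on in half-millimetre steps.

Call:
arm_command(
  targets=[0,0,0,0,-0.5,0,1,0,0,0,0,-0.5,0,1],
)

```text
time: 13.8
tool_pos: [0.5485, 0.2199, 0.0856]
ee_rot: [2.79, -0.0, 1.834]
wrist_force: [0.3, 0.2, 5.5]
width: 0.0137
finger_force: 30.0
```

Call:
arm_command(
  targets=[0,0,0,0,-0.5,0,1,0,0,0,0,-0.5,0,1],
)

```text
time: 14.0
tool_pos: [0.5482, 0.2198, 0.0856]
ee_rot: [2.789, -0.0, 1.834]
wrist_force: [1.0, -0.3, 5.4]
width: 0.0137
finger_force: 30.0
```

```bash
python3 -c "
from h import *
tb()"
```

```text
t 14.0 TCP in bed mm [-23.67  -0.81  34.77] rot err deg (tool axes, to apply) [ 0.19 -0.03  0.06] F tool [-0.6  2.7 -4.8] w 0.013665879299646341
```

Call:
arm_command(
  targets=[0,0,0,0,-0.5,0,1,0,0,0,0,-0.5,0,1],
)

```text
time: 14.2
tool_pos: [0.548, 0.2198, 0.0856]
ee_rot: [2.788, -0.0, 1.834]
wrist_force: [1.3, 0.2, 5.7]
width: 0.0137
finger_force: 30.0
```

Call:
arm_command(
  targets=[0,0,0,0,-0.5,0,1,0,0,0,0,-0.5,0,1],
)

```text
time: 14.4
tool_pos: [0.5479, 0.2197, 0.0857]
ee_rot: [2.787, -0.0, 1.834]
wrist_force: [2.1, 0.2, 5.4]
width: 0.0135
finger_force: 30.0
```

```bash
python3 -c "
from h import *
tb()"
```

```text
t 14.4 TCP in bed mm [-23.84  -0.79  34.96] rot err deg (tool axes, to apply) [ 0.29 -0.03  0.07] F tool [-0.4  3.8 -4.3] w 0.013534330218117056
```

The far end of the slot is felt at TCP x of about -23.8. I'll back off roughly 1 mm to the pocket centre and let the plate spring up.

Call:
arm_command(
  targets=[0,0,0,0,0.8,0,1,0,0,0,0,1.6,0,1,0,0,0,0,1.6,-1,1,0,0,0,0,1.6,-2,1,0,0,0,0,1.6,-3,1,0,0,0,0,1.6,-4,1,0,0,0,0,1.6,-4,1],
)

```text
time: 15.1
tool_pos: [0.5467, 0.2195, 0.0888]
ee_rot: [2.791, -0.0, 1.834]
wrist_force: [3.3, 1.7, 3.9]
width: 0.0135
finger_force: 30.0
```

```bash
python3 -c "
from h import *
tb()"
```

```text
t 15.1 TCP in bed mm [-23.94  -0.76  38.33] rot err deg (tool axes, to apply) [ 0.08 -0.03  0.07] F tool [ 0.8  4.7 -2.4] w 0.013452219099902199
```

Call:
arm_command(
  targets=[0,0,0,0,0.5,0,1,0,0,0,0,1,0,1,0,0,0,0,1,-0.3,1,0,0,0,0,1,-0.6,1,0,0,0,0,1,-0.6,1],
)

```text
time: 15.6
tool_pos: [0.5468, 0.2195, 0.0889]
ee_rot: [2.793, -0.0, 1.834]
wrist_force: [2.9, 0.4, 2.3]
width: 0.0138
finger_force: 30.0
```

```bash
python3 -c "
from h import *
tb()"
```

```text
t 15.6 TCP in bed mm [-23.88  -0.76  38.36] rot err deg (tool axes, to apply) [-0.03 -0.03  0.06] F tool [-0.4  3.5 -1.1] w 0.013773746073542772
```

The height stopped rising while the push fell off, so the head is locked in its pocket. I'll release and retreat.

Call:
arm_command(
  targets=[0,0,0,0,0,0,-0.3,0,0,0,0,0,0,-0.3,0,0,0,0,0,0,-0.3,0,0,0,0,0,0,-0.3,0,0,0,0,0,0,-0.3,0,0,0,0,0,0,-0.3,0,0,0,0,0,0,-0.3,0,0,0,0,0,-10,-0.3,0,0,0,0,0,-30,-0.3,0,0,0,0,0,-60,-0.3,0,0,0,0,0,-100,-0.3,0,0,0,0,0,-100,-0.3,0,0,0,0,0,-100,-0.3],
)

```text
time: 16.9
tool_pos: [0.5144, 0.2108, 0.1856]
ee_rot: [2.789, -0.0, 1.834]
wrist_force: [-0.9, 0.7, -0.9]
width: 0.061
finger_force: 0.0
```

Run:
```python
from h import *
tb()
s=snap('wrist');save(s,'w5.png');P=cloud(s);p=(P-C)@B*1e3
c=s['color'];m=(c.min(-1)>190)&(abs(p[...,0])<95)&(abs(p[...,1])<80)&(p[...,2]>10)&(p[...,2]<30);m[300:]=0
q=p[m];q=q[abs(q[:,2]-np.median(q[:,2]))<4]
print(len(q),np.linalg.lstsq(np.c_[q[:,:2],np.ones(len(q))],q[:,2],rcond=None)[0],np.median(q[:,2]),q.min(0),q.max(0))
b=p[(p[...,2]>40)&(p[...,2]<75)&(c.max(-1)<70)&(abs(p[...,0])<60)&(abs(p[...,1])<60)];print('handle',len(b),cv2.minAreaRect(b[b[:,2]>60][:,:2].astype(np.float32)) if (b[:,2]>60).sum()>10 else b)
```

```text
t 16.9 TCP in bed mm [-22.32  -0.7  140.73] rot err deg (tool axes, to apply) [ 0.22 -0.04  0.07] F tool [ 0.9 -0.9  0.7] w 0.06097579967742854
9669 [-1.33711625e-04 -1.90835352e-03  2.00264367e+01] 19.995512244715684 [-94.99743805 -75.3662447   17.1184456 ] [24.75629007 74.57488635 22.68614825]
handle 1639 ((-23.173450469970703, 0.04721832275390625), (79.5141830444336, 13.447627067565918), 89.68756866455078)
```

View pics/w5.png

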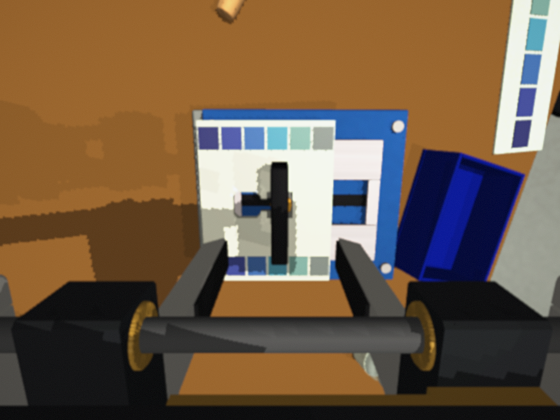

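The plate sits parallel to the bed, with its underside 12.0 mm above it. The handle and pocket are at bed (-23.2, 0.0), and brass shows just past the handle at (290,204). It is locked and the gripper is clear, so I'm handing in.

```bash
python3 -c "
from bench import robot
print(robot.close_job())"
```

```text
the job is handed in; nothing more can be done
None
```

The plate is locked on the jig's stud and released, with its underside about 12 mm above the bed, and I handed the job in at about 17 s; the hand-in returned no verdict.

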